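# Lift the freshly coated bottle with tongs and hold it over the tray

### The arm

A 6-joint arm with a two-finger parallel gripper is mounted at the origin on a cart in front of the work surface, level with it; the furniture and walls round the work are solid. World frame = base frame: x ahead of the robot, y to its left, z up, the work surface at z = 0. Lengths are in m, angles in rad, forces in N, time in s.
With the tool pointing down it reaches from about 0.425 to 0.95 m from the base axis. Payload 14.7 kg.
Tool frame: the origin (TCP) lies on the mounting face of the last link; the fingertips stand 173 mm ahead of it and the grasp point (between the pads) lies 155 mm ahead of it (ctrl.grip_point_offset is the distance from the TCP to the grasp point, in m); x points along the fingers, y is the direction in which the jaws open and shut, and the axes are right-handed (so a half turn about x gives the same grasp; the last joint's range is limited). The gripper opens to 85 mm and grips with 20 to 120 N. Pads are 22 mm wide; open, the fingers measure 114 mm over their backs; the gripper's body (76 mm by 85 mm) begins 54 mm behind the grasp point. The pads swing forward as they close: fully open they stand 13 mm farther back than shut.
Start: joints at [1.278, 0.48, 1.596, -0, 1.065, -0.047], TCP at [0.158, 0.63, 0.405] pointing down, gripper open.
Joint ranges: [-2.75, 2.75], [-0.82, 2.05], [0.23, 2.67], [-1.56, 4.7], [0.09, 2.69], [-2.92, 2.92]. Speed limits (rad/s): [1.89, 1.89, 2.39, 3.01, 3.01, 3.01].

### API

Orientations are given as a unit quaternion [x, y, z, w].
In Python, from cell import ctrl gives the robot as it stands.
- The arm moves only by the tool servo_tool, never from a script. Its argument "targets" is a list of rows, each an object of numbers: "hand": the finger opening in mm, from 0 to 85.4; "x", "y", "z": the shift along the tool's x, y, z in mm; "roll": the turn about the tool's x in rad. In form: [{"hand": .., "x": .., "y": .., "z": .., "roll": ..}, ...]. A call has 1 to 20 rows; each row shifts and turns the pose as measured when the row begins, along the tool's axes as they then stand; what a row does not reach is not made up. A row lasts 1/10 s, in which the tool goes at most 50 mm and 8.59 degrees, less where a joint would pass 70% of its speed; a pose out of reach is approached as far as the arm can. A call is refused whole if a number of a shift passes 50 or a number of a turn 0.15, either way. A call with a gripper value outside its range is refused whole. The fingers move at their own pace and stop on an object; "grip_force" is the grip in N (left out, the last holds). Time passes only in rows, so rows that do not move let the fingers close. It gives the time, the measured TCP pose, the force and the opening at its end, in the units of the state.
- ctrl.read_state(): the state, without advancing time (a new reading comes with each control period).
- ctrl.grab_frame(name): name is "scene" or "top" or "wrist"; returns a dict with "img" (420x560x3 uint8, red, green, blue), "z_map" (420x560 float32, m along the optical axis (not along the pixel's ray), 0 where there is no reading), "fx", "fy", "cx", "cy" (pixels), "eye" and "attitude" of the camera in the world. Camera axes: x right, y up, looking along -z (the intrinsics and any distortion apply to the point x, -y, -z); pixel columns grow to the right and rows downward; lengths in m; the calibration is good to about 2 mm. A picture is of the moment at which its call begins.
- ctrl.hand_in(): hands the job in, once; it reports no verdict.
The state is a dict: "time": time; "joint_positions": joint angles; "joint_velocities": joint speeds; "effort": joint torques, N m; "position": TCP position; "eef_rot": TCP orientation; "wrist_force": force on the tool from outside, world axes, zero at the start; "torque": the same for the moment, N m; "width": finger opening in m.
Only numpy, scipy, OpenCV 4.12 (cv2) and the standard library are available. Lean on these libraries where they do the work, as an engineer would, in place of code of your own. Each camera call takes 0.05 s, during which the arm holds its last target.

### The job

The small bottle on the round coating stand has just been coated, so the robot must not touch it: take the tongs out of their stand, close them on that bottle while it stands there, then carry it upright over the empty metal work tray. Finish while still holding it there in the tongs, steady and about 15 cm above the table (at least 12 cm under its base); do not put it down or let go. Leave the other bottles, the cartons and the counter where they are.

Things in the scene. Friction and masses are not known exactly. Their poses are not given: they have to be found in the camera images.
- tongs: sprung steel tongs standing upright, jaws down, in their stand; 150 mm tall, 0.09 kg. Origin midway between the jaws at their lower ends; z runs up the tongs, the two parallel arms close along y (never swing). The black crosshead between the arms spans 127 to 150 mm above the origin. Lift them straight up.
- tongs_grip (a point): midway between the tongs' two flat rubber finger rests, 110 mm above the tongs' origin. Rests: outer sides of the arms, 24 mm wide along x, 34 mm tall (93 to 127 mm above the origin), 61 mm over their outer faces when free. Grip here from above, fingers closing along the tongs' y.
- tongs_jaws (a point): middle of the jaws, 10.5 mm above the tongs' origin. Flat jaws 22 mm wide along x, 21 mm tall (from the origin up), 44 mm apart inside (56 mm outside) when free. They move exactly as far as the rests: closed on the bottle the rests are 44 mm apart.
- tongs_left (a joint): m each arm is squeezed in: 0 free, 0.0085 on the bottle, 0.014 at most; both move alike (jaw gap 0.044 minus twice this). Springs open them: 1 N per mm each (8.5 N on the bottle). Squeezed about 0.004 (rests 53 mm apart) the tongs hang safely in the fingers with the jaws still open; let out to 61 mm they fall.
- tongs_holder: fixed tongs stand: 66 x 96 mm dark foot 6 mm thick with an open aluminium pocket (inside 24 x 62 mm, its rim 46 mm above the table) in which the tongs stand on the foot. Origin at the centre of its underside, on the table; pocket long along y, as the tongs' y. The tongs come out straight upward.
- coating_stand: fixed round aluminium pedestal, foot 72 mm wide, thin neck, flat round top 48 mm wide and 40 mm above the table. Origin at the centre of its underside, z up.
- coated_bottle: the bottle to lift, the only one standing on the coating stand: 27 mm wide, 74 mm tall, amber glass with a black cap; origin at the centre of its underside, z up. Round straight body of 27 mm diameter from 2 to 28 mm above the origin, where flat jaws hold it well; above that it tapers (jaws slip off the shoulder) to the 19 mm wide cap. 0.034 kg (varies a little). Only the tongs may touch it.
- work_tray: fixed empty shallow metal tray on the table, 173 mm along its x, 258 mm along its y, rim 15 mm high. Origin at the centre of its underside, z up.
- bottle_a: another bottle, on the table, to be left alone: 27 mm wide, 74 mm tall, amber glass with a black cap; origin at the centre of its underside, z up. 
- bottle_b: another bottle, on the table, to be left alone: 27 mm wide, 74 mm tall, amber glass with a black cap; origin at the centre of its underside, z up. 
- tall_carton: small carton standing upright behind the work, 34 x 34 x 117 mm, origin at the centre of its underside; leave alone
- lying_carton: small dark carton lying on its side, 117 x 34 x 34 mm, origin at the centre of its underside, long along its x; leave alone
- tally_counter: round hand tally counter, 46 x 67 x 22 mm, origin at the centre of its underside; leave alone

How it is judged:
On the way, in this order (a step that is already met when the one before it is completed fails the run):
1. the tongs are lifted clear out of their stand, held by the gripper (z of tongs in the frame of tongs_holder above 0.048 m and contact force between the fingers and tongs above 1 N), for 0.2 s.
2. the tongs are closed on the coated bottle while it is still on the coating stand (value of joint tongs_left between 0.006 and 0.011 m and contact force between tongs and coated_bottle above 1 N and contact force between the fingers and tongs above 1 N and x of coated_bottle in the frame of tongs between -0.014 and 0.014 m and y of coated_bottle in the frame of tongs between -0.008 and 0.008 m and z of coated_bottle in the frame of tongs between -0.026 and 0.008 m and horizontal distance between coated_bottle and coating_stand below 0.03 m), for 0.2 s.
At the end, for the whole second after the job is handed in: The bottle is clamped between the tongs' jaws (arms in 6 to 11 mm each, over 1 N; bottle within 14 mm sideways, 8 mm along closing), the gripper holds the tongs; its base is over 120 mm up, over the tray (within 75 mm in its x, 115 mm in its y of the middle), tilt under 0.35 rad, under 0.03 m/s (value of joint tongs_left between 0.006 and 0.011 m and contact force between tongs and coated_bottle above 1 N and contact force between the fingers and tongs above 1 N and x of coated_bottle in the frame of tongs between -0.014 and 0.014 m and y of coated_bottle in the frame of tongs between -0.008 and 0.008 m and z of coated_bottle in the frame of tongs between -0.026 and 0.008 m and x of coated_bottle in the frame of work_tray between -0.075 and 0.075 m and y of coated_bottle in the frame of work_tray between -0.115 and 0.115 m and height (world z) of coated_bottle above 0.12 m and angle between coated_bottle's own z axis and vertical below 0.35 rad and linear speed of coated_bottle below 0.03 m/s and contact force between the fingers and coated_bottle below 0.1 N); the arm keeps its last pose, push and grip.
It fails at once if the robot itself touches the coated bottle (contact force between any of the fingers, the arm and coated_bottle above 0.2 N).
It fails at once if the coated bottle is tipped over (angle between coated_bottle's own z axis and vertical above 0.7 rad).
It fails at once if another bottle, a carton or the counter is moved more than 20 mm (distance of any of bottle_a, bottle_b, tall_carton, lying_carton, tally_counter from where it was at the start of the episode above 0.02 m).
It also fails if it takes over 51 s, if anything falls off the work surface, if the arm or the gripper's body presses on something with over 40 N, if the wrist force passes 120 N, or if a joint passes its speed limit or range.

## Working session

There is one attempt and no reset: what is moved stays moved. The work goes in short steps, Python scripts to look and compute and a tool call to move; the robot and the scene stay as the last step left them, time stands still between calls to the robot, and variables do not carry over. Pictures are saved under pics/ and viewed, and the job is handed in when it is done.

Besides the shell and the picture viewer there is one more tool, called after "Emit:" by a JSON object that holds its "op" and its "data", one argument or row to a line. servo_tool: Moves the arm, as the interface text tells. Its arguments: {"type":"object","properties":{"targets":{"type":"array","items":{"type":"object","properties":{"hand":{"type":"number"},"x":{"type":"number"},"y":{"type":"number"},"z":{"type":"number"},"roll":{"type":"number"}}}},"grip_force":{"type":"number"}},"required":["targets"]}

```bash
ls; mkdir -p pics; cat > h.py <<'E'
import numpy as np, cv2
from scipy.spatial.transform import Rotation as R
from cell import ctrl
def grab(n):
    f=ctrl.grab_frame(n)
    return f
def pts(f):
    z=f['z_map']; h,w=z.shape
    u,v=np.meshgrid(np.arange(w),np.arange(h))
    p=np.stack([(u-f['cx'])/f['fx']*z,-(v-f['cy'])/f['fy']*z,-z],-1)
    return p@R.from_quat(f['attitude']).as_matrix().T+np.array(f['eye'])
E
python3 - <<'E'
from h import *
import pickle
s=ctrl.read_state();print({k:np.round(v,3) for k,v in s.items()})
for n in ['scene','top','wrist']:
    f=grab(n);pickle.dump(f,open(n+'.pkl','wb'))
    print(n,{k:(np.round(v,3) if not k in('img','z_map') else v.shape) for k,v in f.items()})
    cv2.imwrite(f'pics/{n}0.png',f['img'][...,::-1])
E
```

```text
pics
{'time': np.float64(0.0), 'joint_positions': array([ 1.278,  0.481,  1.597,  0.   ,  1.065, -0.047]), 'joint_velocities': array([ 0.   ,  0.001, -0.002, -0.002,  0.002,  0.001]), 'effort': array([-5.0000e-03, -9.5061e+01, -4.3021e+01, -1.0000e-03,  1.2000e-02,
        0.0000e+00]), 'position': array([0.158, 0.63 , 0.404]), 'eef_rot': array([ 0.086,  0.702, -0.087,  0.702]), 'wrist_force': array([-0.135, -0.167, -0.157]), 'torque': array([ 0.027,  0.026, -0.005]), 'width': np.float64(0.085)}
scene {'img': (420, 560, 3), 'z_map': (420, 560), 'fx': np.float64(404.968), 'fy': np.float64(404.968), 'cx': np.float64(278.672), 'cy': np.float64(214.331), 'eye': array([ 0.077, -0.368,  0.685]), 'attitude': array([ 0.337, -0.184, -0.454,  0.804])}
top {'img': (420, 560, 3), 'z_map': (420, 560), 'fx': np.float64(530.893), 'fy': np.float64(530.893), 'cx': np.float64(282.95), 'cy': np.float64(202.067), 'eye': array([ 0.468, -0.038,  1.299]), 'attitude': array([-0.032,  0.032,  0.71 , -0.703])}
wrist {'img': (420, 560, 3), 'z_map': (420, 560), 'fx': np.float64(328.928), 'fy': np.float64(328.928), 'cx': np.float64(277.699), 'cy': np.float64(209.286), 'eye': array([0.077, 0.65 , 0.374]), 'attitude': array([-0.129, -0.1  ,  0.607,  0.778])}
```

View pics/scene0.png

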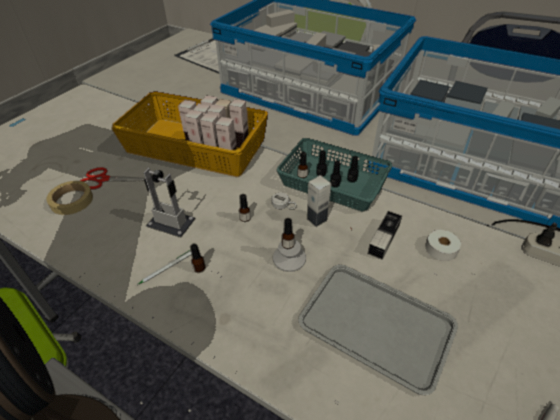

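View pics/top0.png

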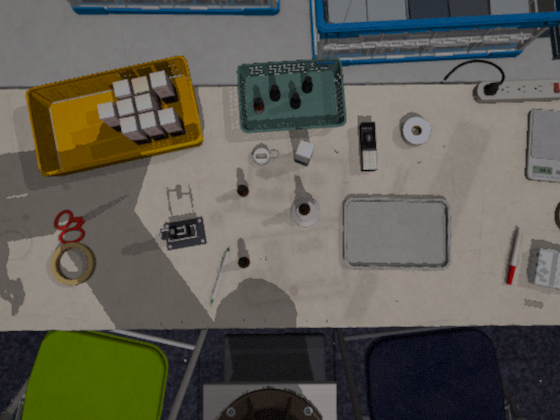

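View pics/wrist0.png

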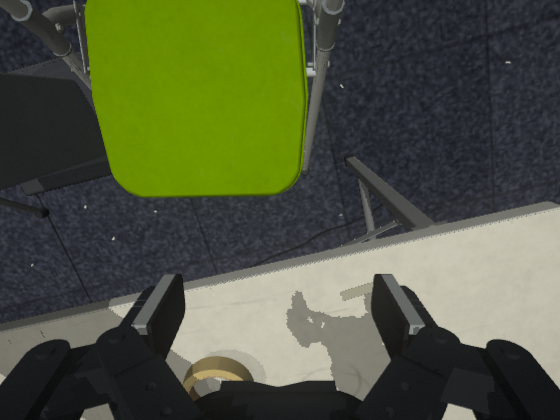

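The tongs stand at top px (183,231), the coated bottle on its stand at (304,209), and the tray is centred near (396,232). The other bottles are at (243,188) and (244,260). Next I'll measure them.

```bash
python3 - <<'E'
from h import *
import pickle
f=pickle.load(open('top.pkl','rb'));P=pts(f)
a=cv2.resize(f['img'][200:265,150:220],None,fx=8,fy=8,interpolation=0)
cv2.imwrite('pics/a.png',a[...,::-1])
def comp(name,P,f,x0,x1,y0,y1,zlo,zhi):
    Z=P[...,2];m=(f['z_map']>0)&(Z>zlo)&(Z<zhi)&(P[...,0]>x0)&(P[...,0]<x1)&(P[...,1]>y0)&(P[...,1]<y1)
    q=P[m]
    if len(q)<4: print(name,len(q));return
    r=cv2.minAreaRect(q[:,:2].astype(np.float32))
    print(name,len(q),'mean',q.mean(0).round(4),'lo',q.min(0).round(4),'hi',q.max(0).round(4),'rect',np.round(r[0],4),np.round(r[1],4),round(r[2],2))
for uv in [(183,231),(304,209),(396,232),(243,188),(244,260),(304,150),(368,145)]: print(uv,P[uv[1],uv[0]].round(4))
fs=pickle.load(open('scene.pkl','rb'));Ps=pts(fs)
for uv in [(160,180),(288,225),(375,325),(165,228)]: print('s',uv,Ps[uv[1],uv[0]].round(4))
c=P[231,183]
for n,p,ff in (('top',P,f),('scene',Ps,fs)):
  for zl,zh in ((.003,.012),(.04,.05),(.09,.13),(.13,.15),(.15,.165)):
    comp(n+f' tongs{zl}',p,ff,c[0]-.08,c[0]+.08,c[1]-.08,c[1]+.08,zl,zh)
  b=P[209,304]
  for zl,zh in ((.035,.045),(.045,.07),(.1,.12)):
    comp(n+f' bottle{zl}',p,ff,b[0]-.06,b[0]+.06,b[1]-.06,b[1]+.06,zl,zh)
E
```

```text
(183, 231) [0.5171 0.2062 0.0042]
(304, 209) [ 0.5595 -0.0851  0.1114]
(396, 232) [ 0.5094 -0.3133  0.001 ]
(243, 188) [0.6132 0.0546 0.0708]
(244, 260) [0.4462 0.0541 0.0552]
(304, 150) [ 0.6938 -0.087   0.1102]
(368, 145) [ 0.718  -0.2442  0.0384]
s (160, 180) [0.5026 0.1882 0.1411]
s (288, 225) [ 0.5582 -0.0902  0.1032]
s (375, 325) [ 0.5019 -0.3124  0.0017]
s (165, 228) [0.4851 0.1957 0.0064]
top tongs0.003 550 mean [0.5109 0.1988 0.0055] lo [0.4373 0.1279 0.003 ] hi [0.5959 0.2852 0.0117] rect [0.5168 0.2064] [0.1589 0.1568] 0.29
top tongs0.04 74 mean [0.508  0.1935 0.044 ] lo [0.4923 0.1678 0.0402] hi [0.5296 0.2345 0.0486] rect [0.5104 0.2028] [0.0298 0.0678] 10.28
top tongs0.09 67 mean [0.509  0.2031 0.1131] lo [0.4952 0.1716 0.0932] hi [0.5265 0.2334 0.1296] rect [0.5108 0.2027] [0.0229 0.0606] 8.62
top tongs0.13 142 mean [0.5108 0.2009 0.1429] lo [0.4974 0.1728 0.1303] hi [0.5233 0.2311 0.1498] rect [0.5109 0.2019] [0.0246 0.0584] 2.71
top tongs0.15 39 mean [0.511  0.2023 0.1525] lo [0.5008 0.1763 0.1502] hi [0.5225 0.2304 0.1571] rect [0.5117 0.2033] [0.054  0.0216] 89.62

[... 931 characters left out ...]
lo [0.4954 0.1689 0.13  ] hi [0.5247 0.2309 0.15  ] rect [0.5083 0.2011] [0.0252 0.062 ] 8.72
scene tongs0.15 36 mean [0.5082 0.1988 0.1521] lo [0.4955 0.1728 0.15  ] hi [0.5196 0.227  0.1553] rect [0.5095 0.2009] [0.0187 0.0542] 10.95
scene bottle0.035 227 mean [ 0.5524 -0.0972  0.039 ] lo [ 0.5344 -0.1163  0.0352] hi [ 0.5809 -0.0686  0.0448] rect [ 0.5548 -0.0951] [0.0423 0.0465] 34.84
scene bottle0.045 115 mean [ 0.553  -0.0931  0.0581] lo [ 0.5461 -0.1017  0.0453] hi [ 0.5682 -0.0804  0.0699] rect [ 0.5549 -0.0938] [0.0124 0.0258] 42.96
scene bottle0.1 73 mean [ 0.5593 -0.0884  0.1089] lo [ 0.5533 -0.0951  0.1003] hi [ 0.569  -0.0788  0.1151] rect [ 0.5609 -0.0874] [0.0158 0.0145] 24.86
```

```bash
python3 - <<'E'
from h import *
import pickle
f=pickle.load(open('scene.pkl','rb'))
a=cv2.resize(f['img'][155:285,130:310],None,fx=4,fy=4,interpolation=cv2.INTER_CUBIC)
cv2.imwrite('pics/b.png',a[...,::-1])
E
```

```text
(no output)
```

View pics/a.png

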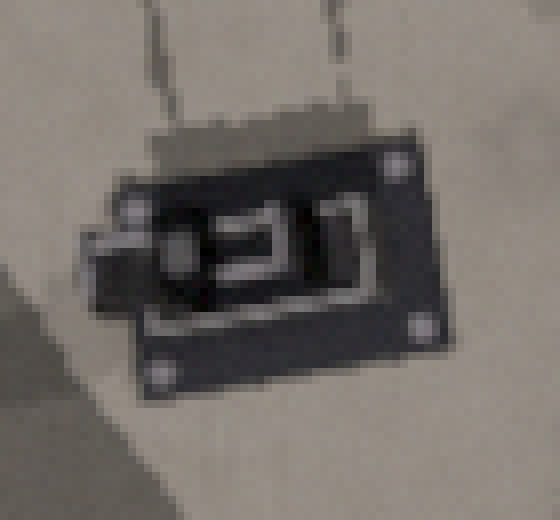

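View pics/b.png

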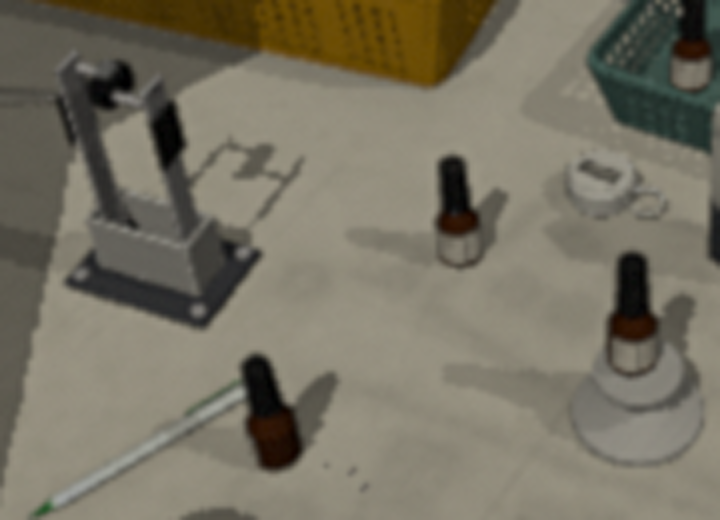

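The tongs are at about (0.51, 0.202) with yaw +9.8°, and the coated bottle is at about (0.562, -0.087). Next I'll refine the bottle and tray positions and work out the tool axes.

```bash
cat >> h.py <<'E'
def st():
    s=ctrl.read_state();M=R.from_quat(s['eef_rot']).as_matrix();p=np.array(s['position'])
    g=p+M[:,0]*ctrl.grip_point_offset
    print('t',round(float(s['time']),2),'tcp',p.round(4),'grip',g.round(4),'w',round(float(s['width']),4),'F',np.round(s['wrist_force'],1),'q6',np.round(s['joint_positions'],2))
    print('tool axes x',M[:,0].round(3),'y',M[:,1].round(3),'z',M[:,2].round(3),'yaw y',round(float(np.degrees(np.arctan2(M[1,1],M[0,1]))),2))
    return s,M,p,g
def todo(x,y,z,yawdeg):
    "tool-frame shift (mm) bringing the grasp point to x,y,z, and roll so tool y lies along yaw of tongs-y"
    s,M,p,g=st(); d=M.T@(np.array([x,y,z])-g)*1000
    a=np.radians(yawdeg+90); best=None
    for k in (0,np.pi):
        t=np.array([np.cos(a+k),np.sin(a+k),0]); c=M.T@t
        r=np.arctan2(c[2],c[1]); print('roll option',round(float(r),3))
    print('shift tool mm',d.round(1))
E
python3 - <<'E'
from h import *
import pickle
print(ctrl.grip_point_offset)
todo(.5097,.202,.30,9.8)
for n in('top','scene'):
    f=pickle.load(open(n+'.pkl','rb'));P=pts(f)
    m=(P[...,2]>.006)&(P[...,2]<.02)&(P[...,0]>.38)&(P[...,0]<.63)&(P[...,1]>-.5)&(P[...,1]<-.15)
    k,l,ss,c=cv2.connectedComponentsWithStats(m.astype(np.uint8));i=1+ss[1:,4].argmax()
    q=P[l==i];print(n,'tray',cv2.minAreaRect(q[:,:2].astype(np.float32)))
    m=(np.abs(P[...,0]-.562)<.04)&(np.abs(P[...,1]+.087)<.04)
    for zl,zh in((.0,.002),(.109,.12),(.111,.12)):
        q=P[m&(P[...,2]>zl)&(P[...,2]<zh)];
        if len(q)>3:print(n,zl,len(q),np.median(q,0).round(4),q.mean(0).round(4))
# ray casting of dark cap top centroid in top image
f=pickle.load(open('top.pkl','rb'))
g=cv2.resize(f['img'][170:250,265:345],None,fx=7,fy=7,interpolation=0);cv2.imwrite('pics/c.png',g[...,::-1])
E
```

```text
0.1547
t 0.15 tcp [0.1581 0.6303 0.4042] grip [0.158  0.6302 0.2495] w 0.0854 F [ 0.2  0.  -0.2] q6 [ 1.28  0.48  1.6  -0.    1.07 -0.05]
tool axes x [-0.    -0.001 -1.   ] y [ 0.243  0.97  -0.001] z [ 0.97  -0.243 -0.   ] yaw y 75.92
roll option -0.417
roll option 2.725
shift tool mm [ -50.2 -329.8  445.3]
top tray ((0.5060592889785767, -0.31307071447372437), (0.2582028806209564, 0.1721939891576767), 89.3860092163086)
top 0.0 88 [ 0.5671 -0.0686  0.0008] [ 0.5649 -0.0794  0.0008]
top 0.109 35 [ 0.5639 -0.0852  0.1116] [ 0.5635 -0.0857  0.1121]
top 0.111 24 [ 0.5641 -0.0851  0.1126] [ 0.5641 -0.0852  0.1129]
scene tray ((0.503637433052063, -0.31332629919052124), (0.25856977701187134, 0.17491336166858673), 88.74110412597656)
scene 0.0 67 [ 0.5378 -0.0812  0.0006] [ 0.554  -0.087   0.0007]
scene 0.109 45 [ 0.561  -0.0881  0.1122] [ 0.5609 -0.0874  0.1121]
scene 0.111 35 [ 0.5611 -0.0875  0.1128] [ 0.5612 -0.0872  0.1127]
```

View pics/c.png

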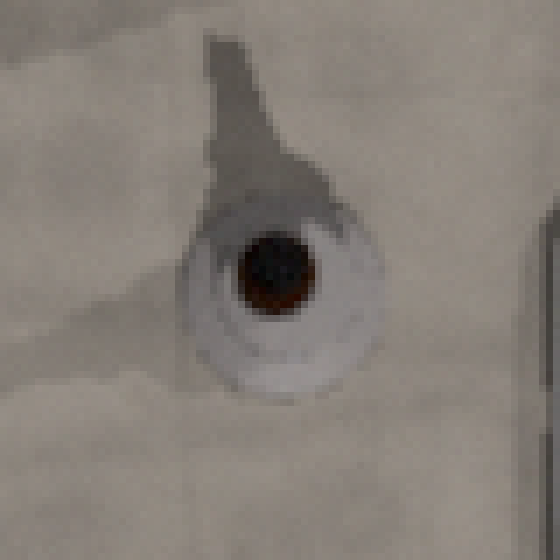

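The top and scene views differ by about 2.4 mm in x for every object, so I'll use their mean. First I'll turn and move above the tongs.

Emit:
{"op": "servo_tool", "data": {
  "targets": [
    {"roll": -0.139, "hand": 85},
    {"roll": -0.139},
    {"roll": -0.139},
    {"y": -30, "z": 17},
    {"y": -30, "z": 17},
    {"y": -30, "z": 17},
    {"y": -30, "z": 17},
    {"y": -30, "z": 17},
    {"y": -30, "z": 17},
    {"y": -30, "z": 17},
    {"y": -30, "z": 17},
    {"y": -30, "z": 17},
    {"y": -30, "z": 17},
    {"y": -30, "z": 17},
    {"y": -30, "z": 17},
    {"y": -30, "z": 17},
    {"y": -30, "z": 17},
    {"x": 0}
  ],
  "grip_force": 20
}}

```text
invalid input
```

```bash
python3 -c "
from h import *
todo(.5097,.202,.20,9.8)"
```

```text
t 0.15 tcp [0.1581 0.6303 0.4042] grip [0.158  0.6302 0.2495] w 0.0854 F [ 0.2  0.  -0.2] q6 [ 1.28  0.48  1.6  -0.    1.07 -0.05]
tool axes x [-0.    -0.001 -1.   ] y [ 0.243  0.97  -0.001] z [ 0.97  -0.243 -0.   ] yaw y 75.92
roll option -0.417
roll option 2.725
shift tool mm [  49.8 -329.7  445.3]
```

The call was refused, probably because every row needs all the fields.

Emit:
{"op": "servo_tool", "data": {
  "targets": [
    {"hand": 85, "x": 0, "y": 0, "z": 0, "roll": -0.139},
    {"hand": 85, "x": 0, "y": 0, "z": 0, "roll": -0.139},
    {"hand": 85, "x": 0, "y": 0, "z": 0, "roll": -0.139},
    {"hand": 85, "x": 0, "y": -30, "z": 17, "roll": 0},
    {"hand": 85, "x": 0, "y": -30, "z": 17, "roll": 0},
    {"hand": 85, "x": 0, "y": -30, "z": 17, "roll": 0},
    {"hand": 85, "x": 0, "y": -30, "z": 17, "roll": 0},
    {"hand": 85, "x": 0, "y": -30, "z": 17, "roll": 0},
    {"hand": 85, "x": 0, "y": -30, "z": 17, "roll": 0},
    {"hand": 85, "x": 0, "y": -30, "z": 17, "roll": 0},
    {"hand": 85, "x": 0, "y": -30, "z": 17, "roll": 0},
    {"hand": 85, "x": 0, "y": -30, "z": 17, "roll": 0},
    {"hand": 85, "x": 0, "y": -30, "z": 17, "roll": 0},
    {"hand": 85, "x": 0, "y": -30, "z": 17, "roll": 0},
    {"hand": 85, "x": 0, "y": -30, "z": 17, "roll": 0},
    {"hand": 85, "x": 0, "y": -30, "z": 17, "roll": 0},
    {"hand": 85, "x": 0, "y": -30, "z": 17, "roll": 0},
    {"hand": 85, "x": 0, "y": 0, "z": 0, "roll": 0}
  ],
  "grip_force": 20
}}

```text
time: 1.95
position: [0.4807, 0.2477, 0.4014]
eef_rot: [-0.07, 0.705, 0.066, 0.703]
wrist_force: [-0.3, 0.5, -0.5]
width: 0.0849
```

```bash
python3 -c "
from h import *
todo(.5097,.202,.20,9.8)"
```

```text
t 1.95 tcp [0.4807 0.2477 0.4014] grip [0.4804 0.247  0.2467] w 0.0849 F [-0.3  0.5 -0.5] q6 [ 0.42  0.33  1.85 -0.    0.96 -1.34]
tool axes x [-0.002 -0.005 -1.   ] y [-0.192  0.981 -0.004] z [ 0.981  0.191 -0.003] yaw y 101.04
roll option 0.022
roll option -3.12
shift tool mm [ 46.8 -49.6  20.3]
```

Emit:
{"op": "servo_tool", "data": {
  "targets": [
    {"hand": 85, "x": 0, "y": -25, "z": 10, "roll": 0.011},
    {"hand": 85, "x": 0, "y": -24, "z": 10, "roll": 0.011},
    {"hand": 85, "x": 0, "y": 0, "z": 0, "roll": 0}
  ]
}}

```text
time: 2.25
position: [0.5103, 0.2016, 0.401]
eef_rot: [-0.061, 0.706, 0.058, 0.703]
wrist_force: [-0.2, 1.2, 1.4]
width: 0.0848
```

```bash
python3 - <<'E'
from h import *
todo(.5097,.202,.116,9.8)
import pickle
f=grab('wrist');pickle.dump(f,open('w1.pkl','wb'));cv2.imwrite('pics/w1.png',f['img'][...,::-1])
P=pts(f)
for zl,zh in((.003,.012),(.042,.05),(.095,.13),(.13,.15),(.15,.165)):
    m=(f['z_map']>0)&(abs(P[...,0]-.51)<.06)&(abs(P[...,1]-.202)<.07)&(P[...,2]>zl)&(P[...,2]<zh)
    q=P[m]
    if len(q)>4: print(zl,len(q),q.mean(0).round(4),[np.round(a,4) for a in cv2.minAreaRect(q[:,:2].astype(np.float32))])
E
```

```text
t 2.25 tcp [0.5103 0.2016 0.401 ] grip [0.5098 0.2009 0.2463] w 0.0848 F [-0.2  1.2  1.4] q6 [ 0.32  0.34  1.83 -0.    0.97 -1.42]
tool axes x [-0.003 -0.005 -1.   ] y [-0.168  0.986 -0.004] z [ 0.986  0.168 -0.004] yaw y 99.67
roll option -0.002
roll option 3.139
shift tool mm [130.3   1.6   0.6]
0.003 2778 [0.5    0.2002 0.0063] [array([0.5116, 0.1916]), array([0.0665, 0.1175]), np.float64(9.4543)]
0.042 526 [0.5078 0.2017 0.0457] [array([0.5096, 0.2023]), array([0.0301, 0.0677]), np.float64(9.3911)]
0.095 303 [0.5031 0.205  0.114 ] [array([0.508 , 0.2018]), array([0.0206, 0.0607]), np.float64(9.4694)]
0.13 883 [0.5064 0.2019 0.1435] [array([0.509 , 0.2021]), array([0.0247, 0.061 ]), np.float64(8.0115)]
0.15 643 [0.509  0.2019 0.1523] [array([0.5094, 0.2023]), array([0.023 , 0.0572]), np.float64(8.4824)]
```

View pics/w1.png

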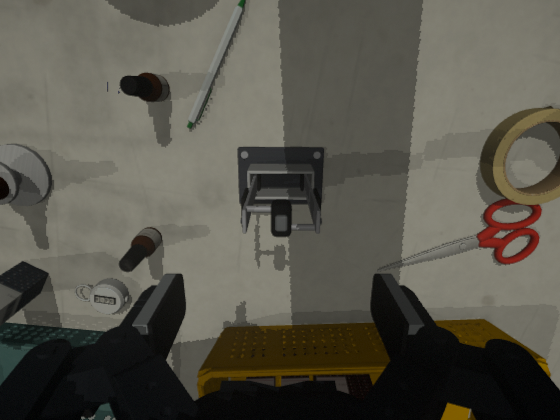

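The wrist view shows the tongs centred between the fingers, with the crosshead near px (281,217). The wrist depth gives (0.5094, 0.2022) and yaw 9.4°, which agrees with the other cameras. I'll descend now.

Emit:
{"op": "servo_tool", "data": {
  "targets": [
    {"hand": 85, "x": 25, "y": 1.5, "z": 0, "roll": 0},
    {"hand": 85, "x": 25, "y": 0, "z": 0, "roll": 0},
    {"hand": 85, "x": 25, "y": 0, "z": 0, "roll": 0},
    {"hand": 85, "x": 20, "y": 0, "z": 0, "roll": 0},
    {"hand": 85, "x": 15, "y": 0, "z": 0, "roll": 0},
    {"hand": 85, "x": 10, "y": 0, "z": 0, "roll": 0},
    {"hand": 85, "x": 0, "y": 0, "z": 0, "roll": 0}
  ]
}}

```text
time: 3.0
position: [0.5052, 0.2093, 0.2774]
eef_rot: [-0.062, 0.706, 0.06, 0.703]
wrist_force: [-0.0, 0.8, 0.5]
width: 0.085
```

```bash
python3 - <<'E'
from h import *
todo(.5094,.2022,.114,9.4)
f=grab('scene');a=cv2.resize(f['img'][90:260,100:260],None,fx=3.5,fy=3.5,interpolation=cv2.INTER_CUBIC);cv2.imwrite('pics/s2.png',a[...,::-1])
E
```

```text
t 3.0 tcp [0.5052 0.2093 0.2774] grip [0.5046 0.2089 0.1227] w 0.085 F [-0.   0.8  0.5] q6 [ 0.34  0.51  1.95 -0.    0.69 -1.4 ]
tool axes x [-0.004 -0.003 -1.   ] y [-0.172  0.985 -0.002] z [ 0.985  0.172 -0.004] yaw y 99.9
roll option 0.009
roll option -3.133
shift tool mm [ 8.7 -7.4  3.6]
```

View pics/s2.png

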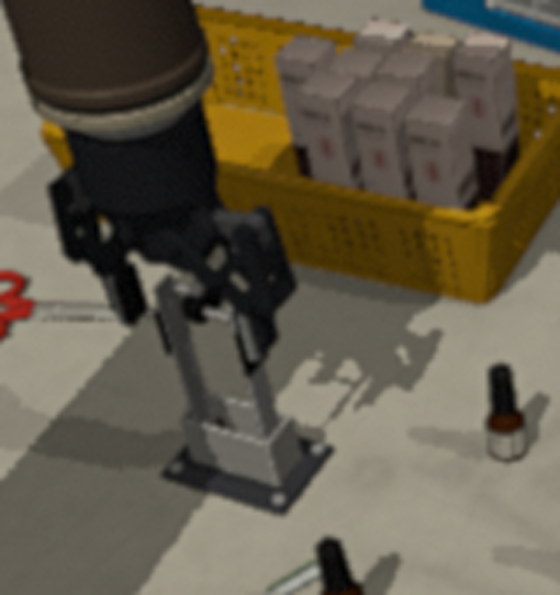

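The fingers straddle the tongs, but the tool drifted 7 mm in y. I'll correct that.

Emit:
{"op": "servo_tool", "data": {
  "targets": [
    {"hand": 85, "x": 0, "y": -5, "z": 2.5, "roll": 0.004},
    {"hand": 85, "x": 4, "y": -2.5, "z": 1, "roll": 0.004},
    {"hand": 85, "x": 4, "y": 0, "z": 0, "roll": 0},
    {"hand": 85, "x": 0, "y": 0, "z": 0, "roll": 0}
  ]
}}

```text
time: 3.45
position: [0.5114, 0.2026, 0.2719]
eef_rot: [-0.058, 0.704, 0.058, 0.705]
wrist_force: [0.2, -0.3, 0.1]
width: 0.0849
```

```bash
python3 -c "
from h import *
todo(.5094,.2022,.114,9.4)"
```

```text
t 3.45 tcp [0.5114 0.2026 0.2719] grip [0.5115 0.2024 0.1172] w 0.0849 F [ 0.2 -0.3  0.1] q6 [ 0.32  0.52  1.95 -0.    0.68 -1.41]
tool axes x [ 0.001 -0.001 -1.   ] y [-0.164  0.987 -0.001] z [0.987 0.164 0.001] yaw y 99.42
roll option 0.0
roll option -3.141
shift tool mm [ 3.2  0.1 -2.1]
```

Emit:
{"op": "servo_tool", "data": {
  "targets": [
    {"hand": 75, "x": 3, "y": 0, "z": -2, "roll": 0},
    {"hand": 66, "x": 0, "y": 0, "z": 0, "roll": 0},
    {"hand": 60, "x": 0, "y": 0, "z": 0, "roll": 0},
    {"hand": 56, "x": 0, "y": 0, "z": 0, "roll": 0},
    {"hand": 53, "x": 0, "y": 0, "z": 0, "roll": 0},
    {"hand": 52, "x": 0, "y": 0, "z": 0, "roll": 0},
    {"hand": 52, "x": 0, "y": 0, "z": 0, "roll": 0}
  ],
  "grip_force": 20
}}

```text
time: 4.15
position: [0.5095, 0.2023, 0.2696]
eef_rot: [-0.058, 0.704, 0.058, 0.705]
wrist_force: [-0.5, -0.3, -0.8]
width: 0.0518
```

```bash
python3 - <<'E'
from h import *
todo(.5094,.2022,.114,9.4)
f=grab('scene');a=cv2.resize(f['img'][90:260,100:260],None,fx=3.5,fy=3.5,interpolation=cv2.INTER_CUBIC);cv2.imwrite('pics/s3.png',a[...,::-1])
E
```

```text
t 4.15 tcp [0.5095 0.2023 0.2696] grip [0.5099 0.2023 0.1149] w 0.0518 F [-0.5 -0.3 -0.8] q6 [ 0.32  0.52  1.95 -0.    0.67 -1.41]
tool axes x [ 0.002 -0.    -1.   ] y [-0.163  0.987 -0.001] z [0.987 0.163 0.002] yaw y 99.4
roll option 0.0
roll option -3.142
shift tool mm [ 0.9 -0.  -0.5]
```

View pics/s3.png

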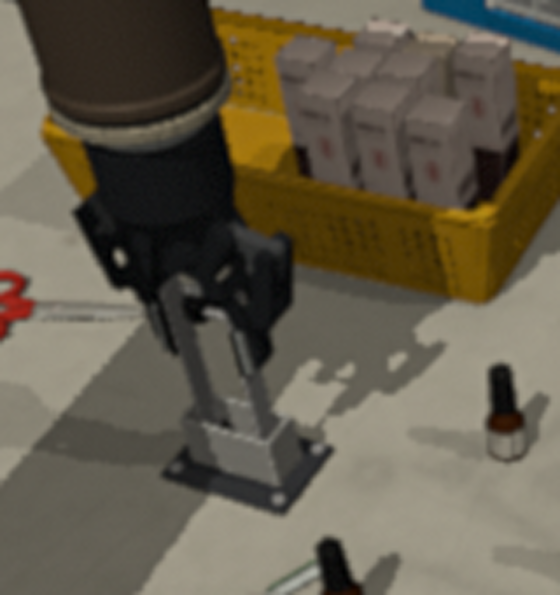

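The fingers are on the rests with an opening of 51.8 mm. I'll start lifting slowly.

Emit:
{"op": "servo_tool", "data": {
  "targets": [
    {"hand": 52, "x": -3, "y": 0, "z": 0, "roll": 0},
    {"hand": 52, "x": -4, "y": 0, "z": 0, "roll": 0},
    {"hand": 52, "x": -4, "y": 0, "z": 0, "roll": 0},
    {"hand": 52, "x": -4, "y": 0, "z": 0, "roll": 0}
  ]
}}

```text
time: 4.6
position: [0.5092, 0.2022, 0.2851]
eef_rot: [-0.058, 0.705, 0.058, 0.705]
wrist_force: [-0.6, -0.8, -1.2]
width: 0.0517
```

```bash
python3 -c "
from h import *
todo(.5099,.2023,.165,9.4)"
```

```text
t 4.6 tcp [0.5092 0.2022 0.2851] grip [0.5093 0.2021 0.1304] w 0.0517 F [-0.6 -0.8 -1.2] q6 [ 0.32  0.49  1.94 -0.    0.71 -1.41]
tool axes x [ 0.001 -0.001 -1.   ] y [-0.163  0.987 -0.001] z [0.987 0.163 0.001] yaw y 99.4
roll option 0.0
roll option -3.142
shift tool mm [-34.6   0.1   0.6]
```

Emit:
{"op": "servo_tool", "data": {
  "targets": [
    {"hand": 52, "x": -5, "y": 0, "z": 0.3, "roll": 0},
    {"hand": 52, "x": -5, "y": 0, "z": 0, "roll": 0},
    {"hand": 52, "x": -5, "y": 0, "z": 0, "roll": 0},
    {"hand": 52, "x": -5, "y": 0, "z": 0, "roll": 0},
    {"hand": 52, "x": -5, "y": 0, "z": 0, "roll": 0},
    {"hand": 52, "x": -5, "y": 0, "z": 0, "roll": 0},
    {"hand": 52, "x": -5, "y": 0, "z": 0, "roll": 0},
    {"hand": 52, "x": -5, "y": 0, "z": 0, "roll": 0},
    {"hand": 52, "x": -10, "y": 0, "z": 0, "roll": 0},
    {"hand": 52, "x": -15, "y": 0, "z": 0, "roll": 0},
    {"hand": 52, "x": -20, "y": 0, "z": 0, "roll": 0},
    {"hand": 52, "x": -20, "y": 0, "z": 0, "roll": 0},
    {"hand": 52, "x": -20, "y": 0, "z": 0, "roll": 0},
    {"hand": 52, "x": -15, "y": 0, "z": 0, "roll": 0},
    {"hand": 52, "x": -5, "y": 0, "z": 0, "roll": 0},
    {"hand": 52, "x": 0, "y": 0, "z": 0, "roll": 0},
    {"hand": 52, "x": 0, "y": 0, "z": 0, "roll": 0}
  ]
}}

```text
time: 6.3
position: [0.5086, 0.2022, 0.4423]
eef_rot: [-0.058, 0.704, 0.058, 0.705]
wrist_force: [0.6, -0.6, -1.2]
width: 0.0517
```

```bash
python3 - <<'E'
from h import *
import pickle
todo(.5625,-.0862,.275,9.4)
f=grab('scene');pickle.dump(f,open('s4.pkl','wb'));cv2.imwrite('pics/s4.png',f['img'][...,::-1])
f=grab('wrist');cv2.imwrite('pics/w4.png',f['img'][...,::-1])
E
```

```text
t 6.3 tcp [0.5086 0.2022 0.4423] grip [0.5089 0.2021 0.2876] w 0.0517 F [ 0.6 -0.6 -1.2] q6 [ 0.32  0.3   1.79 -0.    1.05 -1.41]
tool axes x [ 0.002 -0.    -1.   ] y [-0.163  0.987 -0.001] z [0.987 0.163 0.002] yaw y 99.41
roll option 0.0
roll option -3.141
shift tool mm [  12.8 -293.2    5.7]
```

View pics/s4.png

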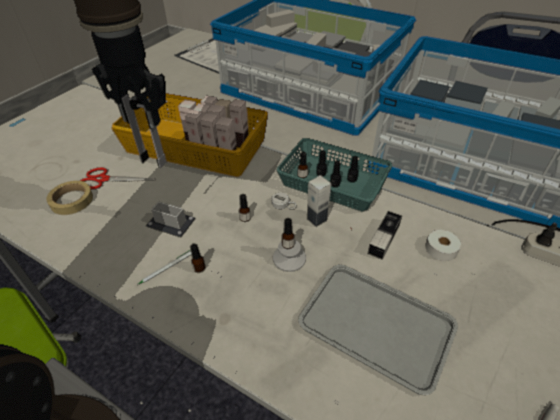

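View pics/w4.png

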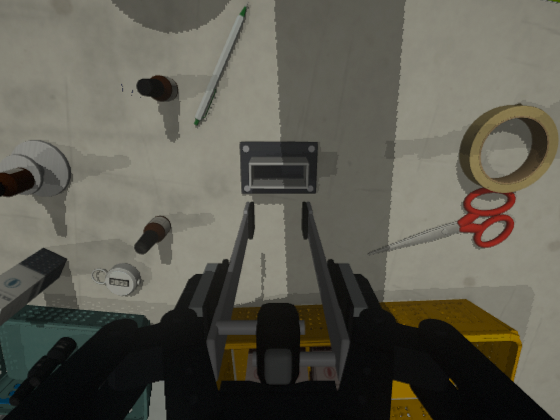

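The tongs are out and hanging level, with the jaws open at wrist px (250,220) and (307,220). I'll move above the bottle.

Emit:
{"op": "servo_tool", "data": {
  "targets": [
    {"hand": 52, "x": 0, "y": -10, "z": 0, "roll": 0},
    {"hand": 52, "x": 0, "y": -20, "z": 1, "roll": 0},
    {"hand": 52, "x": 0, "y": -25, "z": 1, "roll": 0},
    {"hand": 52, "x": 0, "y": -25, "z": 1, "roll": 0},
    {"hand": 52, "x": 0, "y": -25, "z": 1, "roll": 0},
    {"hand": 52, "x": 0, "y": -25, "z": 1, "roll": 0},
    {"hand": 52, "x": 0, "y": -25, "z": 1, "roll": 0},
    {"hand": 52, "x": 0, "y": -25, "z": 0, "roll": 0},
    {"hand": 52, "x": 0, "y": -25, "z": 0, "roll": 0},
    {"hand": 52, "x": 0, "y": -25, "z": 0, "roll": 0},
    {"hand": 52, "x": 0, "y": -20, "z": 0, "roll": 0},
    {"hand": 52, "x": 0, "y": -20, "z": 0, "roll": 0},
    {"hand": 52, "x": 0, "y": -10, "z": 0, "roll": 0},
    {"hand": 52, "x": 0, "y": 0, "z": 0, "roll": 0},
    {"hand": 52, "x": 0, "y": 0, "z": 0, "roll": 0}
  ]
}}

```text
time: 7.9
position: [0.5594, -0.0917, 0.4329]
eef_rot: [-0.058, 0.71, 0.058, 0.7]
wrist_force: [0.3, 0.6, -1.5]
width: 0.0519
```

```bash
python3 - <<'E'
from h import *
todo(.5625,-.0862,.275,9.4)
E
```

```text
t 7.9 tcp [ 0.5594 -0.0917  0.4329] grip [ 0.5572 -0.092   0.2782] w 0.0519 F [ 0.3  0.6 -1.5] q6 [-0.21  0.34  1.75 -0.01  1.06 -1.95]
tool axes x [-0.014 -0.002 -1.   ] y [-0.163  0.987  0.   ] z [ 0.986  0.163 -0.014] yaw y 99.41
roll option 0.0
roll option -3.141
shift tool mm [3.2 4.9 6.2]
```

Emit:
{"op": "servo_tool", "data": {
  "targets": [
    {"hand": 52, "x": 0, "y": 5, "z": 6, "roll": 0},
    {"hand": 52, "x": 0, "y": 0, "z": 0, "roll": 0},
    {"hand": 52, "x": 0, "y": 0, "z": 0, "roll": 0}
  ]
}}

```text
time: 8.2
position: [0.5647, -0.0832, 0.4327]
eef_rot: [-0.059, 0.71, 0.059, 0.699]
wrist_force: [-0.8, 0.0, -1.4]
width: 0.052
```

```bash
python3 - <<'E'
from h import *
import pickle
s,M,p,g=st()
for n in('scene','top','wrist'):
    f=grab(n);pickle.dump(f,open(n+'5.pkl','wb'));cv2.imwrite(f'pics/{n}5.png',f['img'][...,::-1])
    P=pts(f);L=(P-g)@M   # tool frame relative to grasp point
    ok=f['z_map']>0
    for a,b in((.05,.085),(.09,.115)):
        m=ok&(L[...,0]>a)&(L[...,0]<b)&(abs(L[...,1])<.035)&(abs(L[...,2])<.03)
        q=L[m]
        for sgn in(1,-1):
            r=q[(q[:,1]*sgn>0.012)]
            if len(r)>3: print(n,'arm',a,sgn,len(r),'tool lo',(r.min(0)*1e3).round(1),'hi',(r.max(0)*1e3).round(1))
    m=ok&(abs(P[...,0]-.5625)<.02)&(abs(P[...,1]+.0862)<.02)&(P[...,2]>.105)&(P[...,2]<.122)
    q=P[m];
    if len(q)>3: print(n,'cap',len(q),q.min(0).round(4),q.max(0).round(4),'mid',((q.min(0)+q.max(0))/2).round(4))
E
```

```text
t 8.2 tcp [ 0.5647 -0.0832  0.4327] grip [ 0.5624 -0.0835  0.278 ] w 0.052 F [-0.8  0.  -1.4] q6 [-0.2   0.35  1.74 -0.01  1.07 -1.93]
tool axes x [-0.015 -0.002 -1.   ] y [-0.165  0.986  0.001] z [ 0.986  0.165 -0.015] yaw y 99.51
scene arm 0.05 1 77 tool lo [ 50.2  19.8 -10.5] hi [84.8 22.3  9.2]
scene arm 0.05 -1 63 tool lo [ 50.1 -24.8 -11.2] hi [ 84.8 -21.8   8.1]
scene arm 0.09 1 57 tool lo [ 90.1  16.6 -13.2] hi [108.9  22.6   9.7]
scene arm 0.09 -1 53 tool lo [ 90.1 -24.4 -13.6] hi [111.  -17.8   7.1]
scene cap 56 [ 0.5531 -0.0955  0.1058] [ 0.5696 -0.079   0.1144] mid [ 0.5614 -0.0873  0.1101]
wrist arm 0.05 1 243 tool lo [50.  19.7 -9.4] hi [84.9 22.9  8.1]
wrist arm 0.05 -1 242 tool lo [ 50.1 -24.6  -9.5] hi [ 84.9 -21.4   8.2]
wrist arm 0.09 1 109 tool lo [ 90.   16.8 -11.5] hi [108.6  22.7   9.5]
wrist arm 0.09 -1 113 tool lo [ 90.  -24.1 -11.5] hi [107.7 -18.4   9.9]
wrist cap 265 [ 0.555 -0.095  0.105] [ 0.5709 -0.0789  0.1155] mid [ 0.5629 -0.087   0.1103]
```

View pics/wrist5.png

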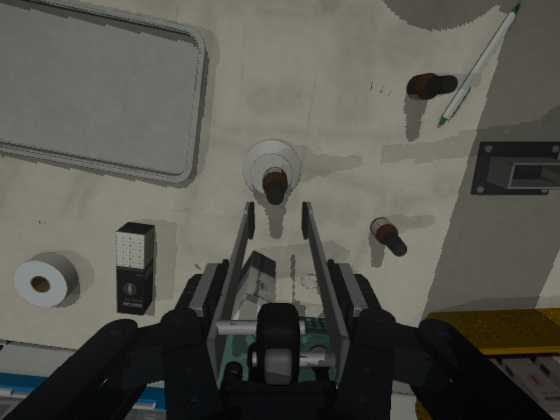

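View pics/scene5.png

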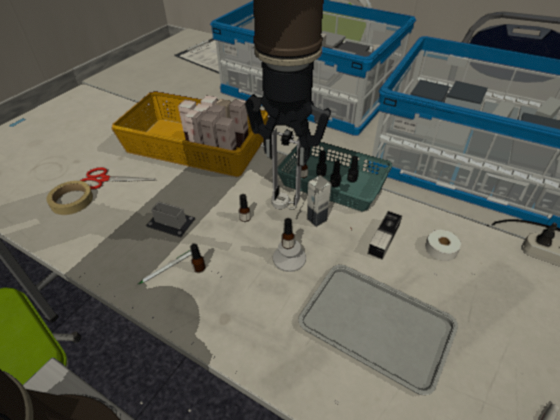

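The jaw centre is about 109 mm below the grasp point, at y -0.8 and z -1 mm in tool axes. The wrist view puts the bottle at (0.5629, -0.087), with its cap at px (275,187). I'll align before descending.

```bash
cat >> h.py <<'E'
def jaw(b,zt):
    "shift (tool mm) that brings jaw origin over bottle at height zt"
    s,M,p,g=st(); o=g+M@np.array([.109,-.0008,-.001])
    d=M.T@(np.array([b[0],b[1],zt])-o)*1000
    print('tongs origin',o.round(4),'shift',d.round(1))
E
python3 -c "
from h import *
jaw((.5629,-.087),.130)"
```

```text
t 8.35 tcp [ 0.5646 -0.0837  0.4328] grip [ 0.5624 -0.0839  0.2781] w 0.0518 F [ 0.5 -1.7 -0.5] q6 [-0.2   0.35  1.74 -0.01  1.07 -1.93]
tool axes x [-0.014 -0.002 -1.   ] y [-0.165  0.986  0.001] z [ 0.986  0.165 -0.014] yaw y 99.49
tongs origin [ 0.56   -0.085   0.1691] shift [39.1 -2.4  3.2]
```

Emit:
{"op": "servo_tool", "data": {
  "targets": [
    {"hand": 53, "x": 5, "y": -2.4, "z": 3, "roll": 0},
    {"hand": 53, "x": 10, "y": 0, "z": 0, "roll": 0},
    {"hand": 53, "x": 10, "y": 0, "z": 0, "roll": 0},
    {"hand": 53, "x": 10, "y": 0, "z": 0, "roll": 0},
    {"hand": 53, "x": 4, "y": 0, "z": 0, "roll": 0},
    {"hand": 53, "x": 0, "y": 0, "z": 0, "roll": 0},
    {"hand": 53, "x": 0, "y": 0, "z": 0, "roll": 0}
  ]
}}

```text
time: 9.05
position: [0.5672, -0.0858, 0.389]
eef_rot: [-0.058, 0.71, 0.058, 0.699]
wrist_force: [0.0, -0.0, -0.3]
width: 0.0534
```

```bash
python3 - <<'E'
from h import *
jaw((.5629,-.087),.130)
s,M,p,g=st()
f=grab('wrist');cv2.imwrite(f'pics/wrist6.png',f['img'][...,::-1])
P=pts(f);L=(P-g)@M;ok=f['z_map']>0
for sgn in(1,-1):
    m=ok&(L[...,0]>.09)&(L[...,0]<.115)&(L[...,1]*sgn>.014)&(L[...,1]*sgn<.035)&(abs(L[...,2])<.03)
    r=L[m];print('jaw',sgn,(r.min(0)*1e3).round(1),(r.max(0)*1e3).round(1))
m=ok&(abs(P[...,0]-.5625)<.025)&(abs(P[...,1]+.0862)<.025)&(P[...,2]>.09)&(P[...,2]<.1135)
# cap part away from arms
mm=m&(abs(L[...,1])<.014)
r=L[mm];print('cap tool',len(r),(r.min(0)*1e3).round(1),(r.max(0)*1e3).round(1));q=P[mm];print(q.min(0).round(4),q.max(0).round(4))
E
```

```text
t 9.05 tcp [ 0.5672 -0.0858  0.389 ] grip [ 0.5646 -0.086   0.2343] w 0.0534 F [ 0.  -0.  -0.3] q6 [-0.2   0.4   1.78 -0.01  0.98 -1.93]
tool axes x [-0.016 -0.001 -1.   ] y [-0.165  0.986  0.001] z [ 0.986  0.165 -0.016] yaw y 99.48
tongs origin [ 0.562  -0.0871  0.1253] shift [-4.7 -0.1  0.8]
t 9.05 tcp [ 0.5672 -0.0858  0.389 ] grip [ 0.5646 -0.086   0.2343] w 0.0534 F [ 0.  -0.  -0.3] q6 [-0.2   0.4   1.78 -0.01  0.98 -1.93]
tool axes x [-0.016 -0.001 -1.   ] y [-0.165  0.986  0.001] z [ 0.986  0.165 -0.016] yaw y 99.48
jaw 1 [ 90.1  17.4 -11.6] [107.2  23.2   9.9]
jaw -1 [ 90.  -24.6 -11.6] [107.8 -18.7   9.9]
cap tool 311 [120.8  -9.5  -8.4] [144.2   7.4   8.2]
[ 0.554  -0.0959  0.0902] [ 0.571  -0.0789  0.1135]
```

View pics/wrist6.png

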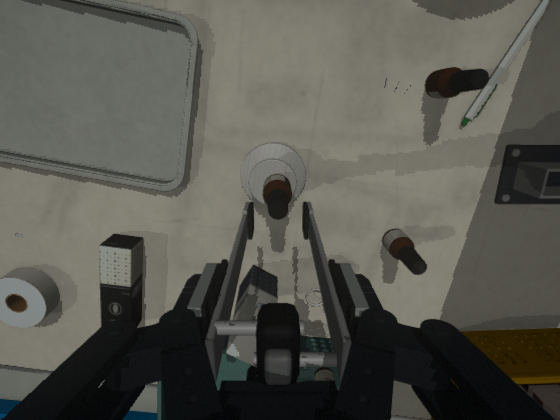

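The cap is centred between the jaws within 1 mm. I'll descend in two stages.

Emit:
{"op": "servo_tool", "data": {
  "targets": [
    {"hand": 53, "x": 4, "y": 0, "z": 1, "roll": 0},
    {"hand": 53, "x": 7, "y": 0, "z": 0.3, "roll": 0},
    {"hand": 53, "x": 7, "y": 0, "z": 0.3, "roll": 0},
    {"hand": 53, "x": 7, "y": 0, "z": 0, "roll": 0},
    {"hand": 53, "x": 7, "y": 0, "z": 0, "roll": 0},
    {"hand": 53, "x": 4, "y": 0, "z": 0, "roll": 0},
    {"hand": 53, "x": 0, "y": 0, "z": 0, "roll": 0}
  ]
}}

```text
time: 9.8
position: [0.5684, -0.0855, 0.3503]
eef_rot: [-0.059, 0.71, 0.058, 0.699]
wrist_force: [0.2, 0.5, -0.5]
width: 0.0531
```

```bash
python3 -c "
from h import *
jaw((.5629,-.087),.046)"
```

```text
t 9.8 tcp [ 0.5684 -0.0855  0.3503] grip [ 0.566  -0.0858  0.1956] w 0.0531 F [ 0.2  0.5 -0.5] q6 [-0.2   0.44  1.82 -0.01  0.89 -1.93]
tool axes x [-0.015 -0.001 -1.   ] y [-0.165  0.986  0.001] z [ 0.986  0.165 -0.015] yaw y 99.48
tongs origin [ 0.5635 -0.0869  0.0866] shift [40.6 -0.1  0. ]
```

Emit:
{"op": "servo_tool", "data": {
  "targets": [
    {"hand": 53, "x": 4, "y": 0, "z": 0, "roll": 0},
    {"hand": 53, "x": 7, "y": 0, "z": 0, "roll": 0},
    {"hand": 53, "x": 7, "y": 0, "z": 0, "roll": 0},
    {"hand": 53, "x": 7, "y": 0, "z": 0, "roll": 0},
    {"hand": 53, "x": 7, "y": 0, "z": 0, "roll": 0},
    {"hand": 53, "x": 4, "y": 0, "z": 0, "roll": 0},
    {"hand": 53, "x": 0, "y": 0, "z": 0, "roll": 0},
    {"hand": 53, "x": 0, "y": 0, "z": 0, "roll": 0}
  ]
}}

```text
time: 10.6
position: [0.5679, -0.0856, 0.3109]
eef_rot: [-0.058, 0.71, 0.058, 0.699]
wrist_force: [0.4, -0.3, -0.9]
width: 0.0529
```

```bash
python3 - <<'E'
from h import *
jaw((.5629,-.087),.046)
for n,c in(('scene',(110,290,230,350)),('wrist',(120,300,180,370))):
    f=grab(n);a=f['img'][c[0]:c[1],c[2]:c[3]];a=cv2.resize(a,None,fx=3.2,fy=3.2,interpolation=cv2.INTER_CUBIC);cv2.imwrite(f'pics/{n}7.png',a[...,::-1])
E
```

```text
t 10.6 tcp [ 0.5679 -0.0856  0.3109] grip [ 0.5655 -0.0859  0.1562] w 0.0529 F [ 0.4 -0.3 -0.9] q6 [-0.2   0.49  1.86 -0.01  0.81 -1.93]
tool axes x [-0.015 -0.001 -1.   ] y [-0.165  0.986  0.001] z [ 0.986  0.165 -0.016] yaw y 99.48
tongs origin [ 0.5629 -0.087   0.0473] shift [ 1.3 -0.  -0. ]
```

View pics/scene7.png

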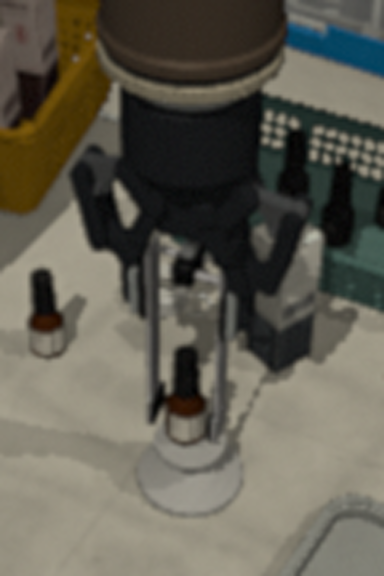

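View pics/wrist7.png

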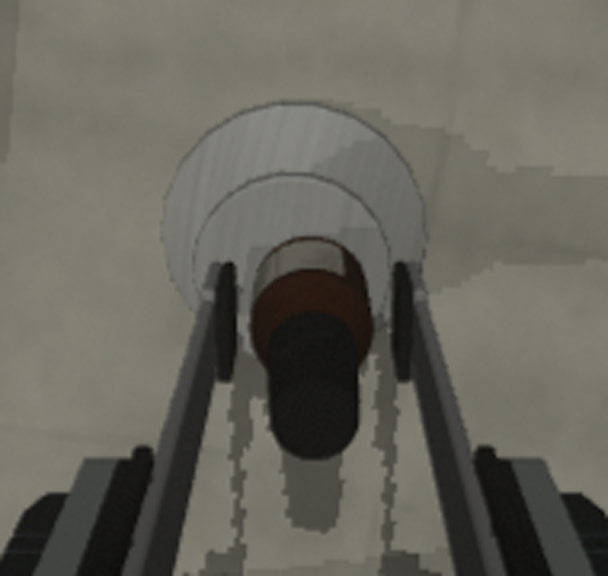

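The bottle sits centred between the jaws, with the jaws 7 mm above its base. I'll close gradually.

Emit:
{"op": "servo_tool", "data": {
  "targets": [
    {"hand": 53, "x": 1, "y": 0, "z": 0, "roll": 0},
    {"hand": 51, "x": 0, "y": 0, "z": 0, "roll": 0},
    {"hand": 49, "x": 0, "y": 0, "z": 0, "roll": 0},
    {"hand": 47, "x": 0, "y": 0, "z": 0, "roll": 0},
    {"hand": 46, "x": 0, "y": 0, "z": 0, "roll": 0},
    {"hand": 45, "x": 0, "y": 0, "z": 0, "roll": 0},
    {"hand": 44, "x": 0, "y": 0, "z": 0, "roll": 0},
    {"hand": 43, "x": 0, "y": 0, "z": 0, "roll": 0},
    {"hand": 42, "x": 0, "y": 0, "z": 0, "roll": 0},
    {"hand": 41, "x": 0, "y": 0, "z": 0, "roll": 0},
    {"hand": 40, "x": 0, "y": 0, "z": 0, "roll": 0},
    {"hand": 40, "x": 0, "y": 0, "z": 0, "roll": 0},
    {"hand": 40, "x": 0, "y": 0, "z": 0, "roll": 0},
    {"hand": 40, "x": 0, "y": 0, "z": 0, "roll": 0}
  ],
  "grip_force": 25
}}

```text
time: 12.1
position: [0.5682, -0.0857, 0.3113]
eef_rot: [-0.059, 0.709, 0.058, 0.7]
wrist_force: [-0.9, 0.0, 1.4]
width: 0.0414
```

```bash
python3 - <<'E'
from h import *
jaw((.5629,-.087),.046)
for n,c in(('scene',(110,290,230,350)),('wrist',(120,300,180,370))):
    f=grab(n);a=f['img'][c[0]:c[1],c[2]:c[3]];a=cv2.resize(a,None,fx=3.2,fy=3.2,interpolation=cv2.INTER_CUBIC);cv2.imwrite(f'pics/{n}8.png',a[...,::-1])
E
```

```text
t 12.1 tcp [ 0.5682 -0.0857  0.3113] grip [ 0.5662 -0.086   0.1566] w 0.0414 F [-0.9  0.   1.4] q6 [-0.2   0.49  1.86 -0.01  0.81 -1.93]
tool axes x [-0.013 -0.002 -1.   ] y [-0.165  0.986  0.   ] z [ 0.986  0.165 -0.013] yaw y 99.48
tongs origin [ 0.5639 -0.0872  0.0476] shift [ 1.6  0.4 -0.9]
```

View pics/scene8.png

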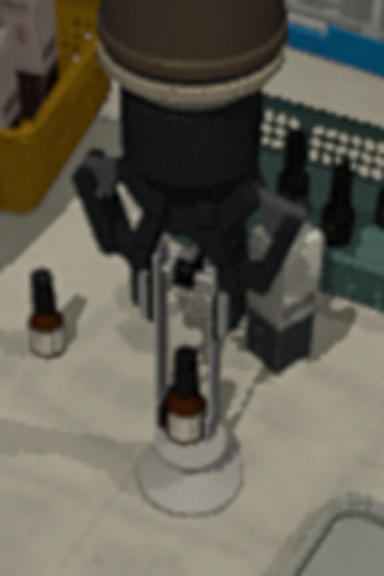

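View pics/wrist8.png

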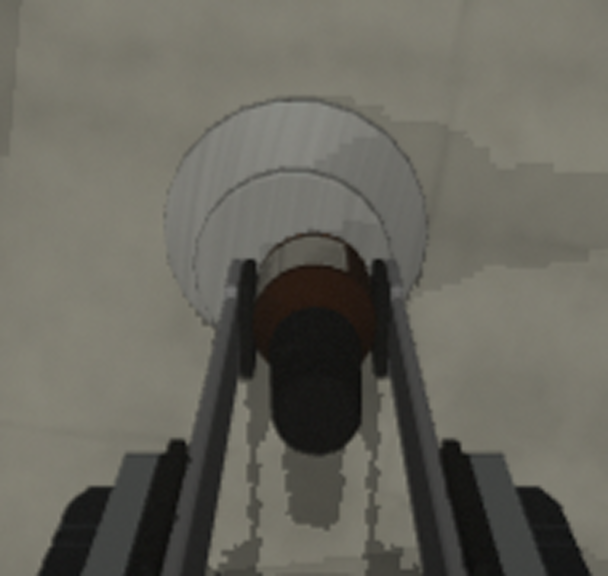

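The jaws are closed on the bottle body, which is still upright. The opening reads 41.4 mm where I expected 44, so I'll measure the jaw gap.

```bash
python3 - <<'E'
from h import *
s,M,p,g=st()
f=grab('wrist');P=pts(f);L=(P-g)@M;ok=f['z_map']>0
for a,b in((-.015,.01),(.05,.08),(.09,.112)):
  for sgn in(1,-1):
    m=ok&(L[...,0]>a)&(L[...,0]<b)&(L[...,1]*sgn>.0125)&(L[...,1]*sgn<.026)&(abs(L[...,2])<.013)
    r=L[m]
    if len(r):print(a,sgn,len(r),(np.percentile(r,[0,50,100],axis=0)*1e3).round(1).tolist())
c=(P[...,2]>.1)&(P[...,2]<.12)&(abs(L[...,1])<.0125)&(abs(P[...,0]-.563)<.02)
print('cap',P[c].min(0).round(4),P[c].max(0).round(4))
E
```

```text
t 12.2 tcp [ 0.5682 -0.0857  0.3113] grip [ 0.5661 -0.086   0.1566] w 0.0418 F [-0.4 -0.7  1.9] q6 [-0.2   0.49  1.86 -0.01  0.81 -1.93]
tool axes x [-0.013 -0.002 -1.   ] y [-0.165  0.986  0.   ] z [ 0.986  0.165 -0.013] yaw y 99.48
-0.015 1 1092 [[-15.0, 15.4, -12.6], [-4.1, 18.7, -10.9], [10.0, 26.0, 8.8]]
-0.015 -1 951 [[-15.0, -26.0, -12.7], [-3.6, -19.7, -10.8], [9.9, -16.8, 8.2]]
0.05 1 188 [[50.2, 15.5, -9.4], [62.8, 15.7, -6.3], [79.9, 18.6, 7.9]]
0.05 -1 188 [[50.1, -19.9, -9.3], [63.2, -17.0, -6.6], [80.0, -16.8, 7.7]]
0.09 1 138 [[90.0, 12.6, -11.5], [94.2, 14.8, -10.2], [110.2, 18.7, 11.1]]
0.09 -1 165 [[90.0, -19.7, -11.4], [93.2, -15.7, -9.2], [109.5, -12.6, 10.1]]
cap [ 0.5544 -0.0952  0.1   ] [ 0.5705 -0.0788  0.1158]
```

The jaw outer faces are 38.4 mm apart, where 39 is expected on the bottle, so the bottle is clamped. I'll lift.

Emit:
{"op": "servo_tool", "data": {
  "targets": [
    {"hand": 40, "x": 0, "y": 0, "z": 0, "roll": 0},
    {"hand": 40, "x": -2, "y": 0, "z": 0, "roll": 0},
    {"hand": 40, "x": -4, "y": 0, "z": 0, "roll": 0},
    {"hand": 40, "x": -5, "y": 0, "z": 0, "roll": 0},
    {"hand": 40, "x": -6, "y": 0, "z": 0, "roll": 0},
    {"hand": 40, "x": -8, "y": 0, "z": 0, "roll": 0},
    {"hand": 40, "x": -10, "y": 0, "z": 0, "roll": 0},
    {"hand": 40, "x": -10, "y": 0, "z": 0, "roll": 0},
    {"hand": 40, "x": -10, "y": 0, "z": 0, "roll": 0},
    {"hand": 40, "x": -10, "y": 0, "z": 0, "roll": 0},
    {"hand": 40, "x": -10, "y": 0, "z": 0, "roll": 0},
    {"hand": 40, "x": -10, "y": 0, "z": 0, "roll": 0},
    {"hand": 40, "x": -10, "y": 0, "z": 0, "roll": 0},
    {"hand": 40, "x": -10, "y": 0, "z": 0, "roll": 0},
    {"hand": 40, "x": -6, "y": 0, "z": 0, "roll": 0},
    {"hand": 40, "x": -2, "y": 0, "z": 0, "roll": 0},
    {"hand": 40, "x": 0, "y": 0, "z": 0, "roll": 0}
  ]
}}

```text
time: 13.95
position: [0.5698, -0.0854, 0.4359]
eef_rot: [-0.059, 0.709, 0.058, 0.701]
wrist_force: [0.2, -0.1, -1.1]
width: 0.0414
```

```bash
python3 - <<'E'
from h import *
jaw((.505,-.313),.162)
for n in('scene','wrist'):
    f=grab(n);cv2.imwrite(f'pics/{n}9.png',f['img'][...,::-1])
E
```

```text
t 13.95 tcp [ 0.5698 -0.0854  0.4359] grip [ 0.5681 -0.0858  0.2812] w 0.0414 F [ 0.2 -0.1 -1.1] q6 [-0.2   0.35  1.73 -0.01  1.07 -1.93]
tool axes x [-0.011 -0.002 -1.   ] y [-0.165  0.986 -0.   ] z [ 0.986  0.165 -0.011] yaw y 99.49
tongs origin [ 0.566  -0.087   0.1722] shift [  11.4 -212.9  -97.3]
```

View pics/scene9.png

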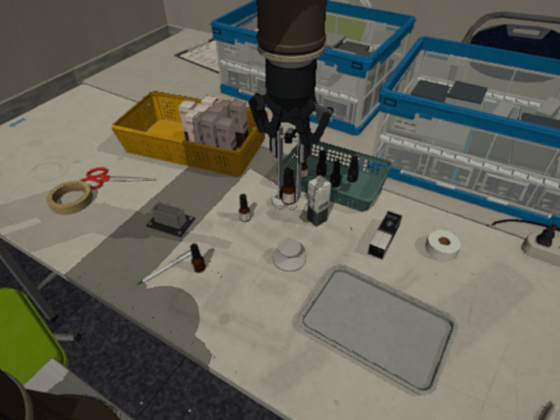

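View pics/wrist9.png

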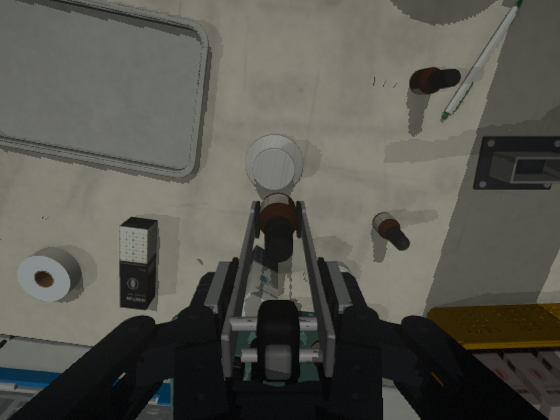

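The bottle is off the stand, upright in the jaws at wrist px (278,225). I'll carry it over the tray.

Emit:
{"op": "servo_tool", "data": {
  "targets": [
    {"hand": 40, "x": 0, "y": -4, "z": -2, "roll": 0},
    {"hand": 40, "x": 0, "y": -8, "z": -4, "roll": 0},
    {"hand": 40, "x": 0, "y": -12, "z": -5.5, "roll": 0},
    {"hand": 40, "x": 0, "y": -15, "z": -7, "roll": 0},
    {"hand": 40, "x": 0, "y": -15, "z": -7, "roll": 0},
    {"hand": 40, "x": 0, "y": -15, "z": -7, "roll": 0},
    {"hand": 40, "x": 0, "y": -15, "z": -7, "roll": 0},
    {"hand": 40, "x": 0, "y": -15, "z": -7, "roll": 0},
    {"hand": 40, "x": 0, "y": -15, "z": -7, "roll": 0},
    {"hand": 40, "x": 0, "y": -15, "z": -7, "roll": 0},
    {"hand": 40, "x": 0, "y": -15, "z": -7, "roll": 0},
    {"hand": 40, "x": 0, "y": -15, "z": -7, "roll": 0},
    {"hand": 40, "x": 0, "y": -15, "z": -7, "roll": 0},
    {"hand": 40, "x": 0, "y": -15, "z": -7, "roll": 0},
    {"hand": 40, "x": 0, "y": -10, "z": -5, "roll": 0},
    {"hand": 40, "x": 0, "y": -6, "z": -3, "roll": 0},
    {"hand": 40, "x": 0, "y": -3, "z": -1, "roll": 0},
    {"hand": 40, "x": 0, "y": 0, "z": 0, "roll": 0}
  ]
}}

```text
time: 15.85
position: [0.4969, -0.329, 0.4331]
eef_rot: [-0.056, 0.711, 0.056, 0.698]
wrist_force: [-0.4, 0.8, -1.8]
width: 0.0415
```

```bash
python3 - <<'E'
from h import *
jaw((.505,-.313),.160)
E
```

```text
t 15.85 tcp [ 0.4969 -0.329   0.4331] grip [ 0.494  -0.3292  0.2784] w 0.0415 F [-0.4  0.8 -1.8] q6 [-0.63  0.38  1.69 -0.01  1.09 -2.36]
tool axes x [-0.019 -0.002 -1.   ] y [-0.159  0.987  0.001] z [ 0.987  0.159 -0.019] yaw y 99.16
tongs origin [ 0.4911 -0.3303  0.1695] shift [ 9.2 14.9 16.7]
```

Emit:
{"op": "servo_tool", "data": {
  "targets": [
    {"hand": 40, "x": 2, "y": 4, "z": 4, "roll": 0},
    {"hand": 40, "x": 3, "y": 5, "z": 6, "roll": 0},
    {"hand": 40, "x": 2, "y": 4, "z": 4, "roll": 0},
    {"hand": 40, "x": 0, "y": 0, "z": 0, "roll": 0},
    {"hand": 40, "x": 0, "y": 0, "z": 0, "roll": 0},
    {"hand": 40, "x": 0, "y": 0, "z": 0, "roll": 0},
    {"hand": 40, "x": 0, "y": 0, "z": 0, "roll": 0},
    {"hand": 40, "x": 0, "y": 0, "z": 0, "roll": 0}
  ]
}}

```text
time: 16.65
position: [0.5105, -0.31, 0.4251]
eef_rot: [-0.057, 0.711, 0.058, 0.698]
wrist_force: [-0.1, -0.0, -0.9]
width: 0.0417
```

```bash
python3 - <<'E'
from h import *
jaw((.505,-.313),.160)
s,M,p,g=st();print(np.round(s['joint_velocities'],3))
for n in('scene','wrist'):
    f=grab(n);cv2.imwrite(f'pics/{n}10.png',f['img'][...,::-1])
    P=pts(f);L=(P-g)@M;ok=f['z_map']>0
    m=ok&(L[...,0]>.03)&(L[...,0]<.13)&(abs(L[...,1])<.0115)&(abs(L[...,2])<.016)
    q=P[m];print(n,'bottle',len(q),q.min(0).round(4),q.max(0).round(4)); r=L[m]; print((r.min(0)*1e3).round(1),(r.max(0)*1e3).round(1))
E
```

```text
t 16.65 tcp [ 0.5105 -0.31    0.4251] grip [ 0.5077 -0.3102  0.2705] w 0.0417 F [-0.1 -0.  -0.9] q6 [-0.59  0.39  1.69 -0.01  1.07 -2.32]
tool axes x [-0.019 -0.001 -1.   ] y [-0.162  0.987  0.002] z [ 0.987  0.162 -0.019] yaw y 99.34
tongs origin [ 0.5048 -0.3112  0.1615] shift [ 1.5 -1.8 -0. ]
t 16.65 tcp [ 0.5105 -0.31    0.4251] grip [ 0.5077 -0.3102  0.2705] w 0.0417 F [-0.1 -0.  -0.9] q6 [-0.59  0.39  1.69 -0.01  1.07 -2.32]
tool axes x [-0.019 -0.001 -1.   ] y [-0.162  0.987  0.002] z [ 0.987  0.162 -0.019] yaw y 99.34
[-0.002  0.001 -0.002 -0.002  0.001 -0.   ]
scene bottle 467 [ 0.4892 -0.3232  0.1554] [ 0.5108 -0.2997  0.2287]
[ 41.9 -11.4 -16. ] [115.2  11.4   4.2]
wrist bottle 1941 [ 0.4895 -0.3233  0.156 ] [ 0.513  -0.2984  0.229 ]
[ 41.5 -11.4 -16. ] [114.8  11.5   5.3]
```

View pics/scene10.png

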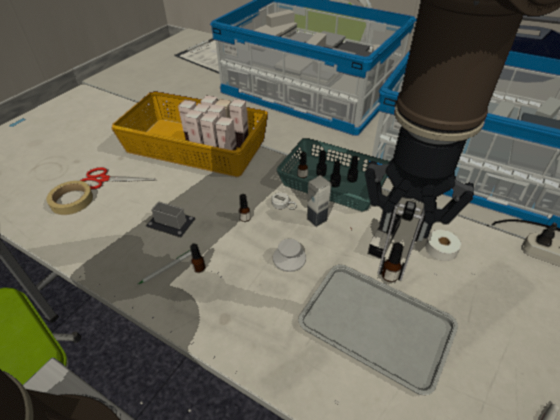

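View pics/wrist10.png

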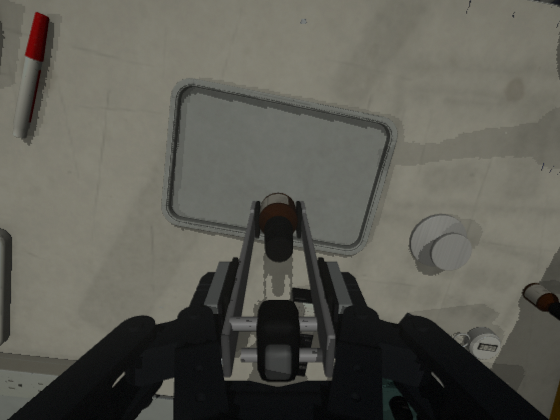

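The bottle is steady and upright with its base at about 0.155 m, about 2 mm from the tray centre. The opening holds at 41.7 mm, so I'm handing in.

```bash
python3 -c "
from h import *
print(ctrl.hand_in()); st()"
```

```text
the job is handed in; nothing more can be done
None
the job is handed in; nothing more can be done
```

I took the tongs out of their stand and closed them on the coated bottle while it stood on the coating stand. I then carried it upright over the work tray and handed the job in at about 16.7 s, still holding it. The hand-in gives no verdict, so these are my own last checks, from just before it:

- **Position:** the bottle base was about 155 mm above the table, and the tongs were about 2 mm from the tray's centre.
- **Steadiness:** the arm was still, with joint speeds of 0.002 rad/s or less. The tool was tilted by about 0.02 rad.
- **Clamping:** the bottle sat between the jaws with its base about 6 mm below the tongs' lower ends. The wrist force stayed small throughout.
- **Other objects:** the other bottles, cartons and counter looked unmoved in the last scene picture. I did not measure them again.

Two readings disagreed:

- **Finger opening:** it read 41.4 to 41.8 mm on the bottle instead of the nominal 44 mm. Jaw and arm positions from the wrist camera gave about 8.7 to 9 mm squeeze per arm, inside the 6 to 11 mm range. The opening reading alone would give 9.7 mm, also inside it.
- **Camera calibration:** the top and scene cameras differed by about 2.4 mm in x. I started from their mean and used the wrist camera for the final alignment.

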